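Clip the case tag into the snap hook

TASK

Pick up the yellow case tag and clip it onto the snap hook of the stand: push its wire eye against the hook's sprung gate until it gives, bring the eye down into the bottom of the hook so that the gate closes behind it, and leave the tag hanging there on its own. Go gently by feel: nothing may press on the stand or its hook with more than 12 N. Leave the blue tag, the tape roll and the plaster cast where they are.

Things in the scene. Friction and masses are not known exactly. Their poses are not given: they have to be found in the camera images.
- stand: fixed stand; origin under its round foot (90 mm wide, 13 high); a 14 mm post rises to a clamp head (top at 277 mm). A level rod, 262 mm up, sticks out of it along the stand's -x (to the robot); a steel snap hook hangs from the rod's end in the plane y = 0. NOT MEASURED: how far the rod is clamped out; the whole hook sits up to 20 mm either way along x from all values given. Find it by touch
- hook_nose (a point): rounded top of the hook's upright nose (9 mm thick; its inner face is 4.5 mm further along +x), with the rod in mid-position (the real one is up to 20 mm off along x); axes as the stand. The upright spine's inner face is 24 mm further along +x, the hook's top 58 mm higher, the rod's end 10 mm further along +x and 76 mm up
- gate_face (a point): robot-side face of the gate (6 mm brass bar hinged 35 mm higher; its end hangs 7 mm lower, just above the nose), 8 mm above the nose's top, rod in mid-position (up to 20 mm off along x); axes as the stand. It swings inward (+x) on a spring: gives at about 3 N here, 6 N at its hard stop 15 mm in, then the force climbs steeply. A wire is clear behind the nose once it has pushed it 12 mm in
- hook_bottom (a point): upper face of the round bar at the hook's bottom, 26.5 mm under the nose's top, 14 mm from nose and spine axes, rod in mid-position (up to 20 mm off along x); axes as the stand. Lowered behind the nose, the wire (pressed to the nose by the gate) slips off the gate's end, the gate snaps shut above it, and the wire rests here, its centre 2.5 mm higher. Let go, the tag swings down
- tag_yellow_grip (a point): case tag: yellow plastic handle 90 x 16 x 12 mm with an eye of 5 mm steel wire at its front; flat on the counter at the start; about 50 g. The point lies in the handle 8 mm behind its centre, half-way up (6 mm above the counter at the start); its x runs along the handle to the eye, y across (16 mm, the way to grip it), z up. The handle reaches from 37 mm behind to 53 mm ahead of this point
- tag_yellow_eye (a point): centre of the far crossing wire of the yellow tag's eye, 86 mm ahead (+x) of its grip point and at the same height; wire 5 mm thick, straight for 14 mm across; the opening behind it is 30 mm long and 21 mm wide (clear), narrowing towards its ends; same axes as the grip point
- tag_blue_grip (a point): case tag: blue plastic handle 90 x 16 x 12 mm with an eye of 5 mm steel wire at its front; flat on the counter at the start; about 50 g. Not wanted. The point lies in the handle 8 mm behind its centre, half-way up; axes as for the yellow tag
- tape_mid (a point): blue tape roll, 52 mm across, 18 mm high, flat on the counter; the point is its centre
- cast_mid (a point): white plaster dental cast, 53 x 68 x 29 mm, on the counter; the point is its centre, half-way up

How it is judged:
By the outcome, as a careful person would: the job done as asked, in the order asked, and still so for the second after the job is handed in, with the robot touching nothing.
It also fails if it takes over 72 s, if anything falls off the work surface, if the arm or the gripper's body presses on something with over 40 N, if the wrist force passes 120 N, or if a joint passes its speed limit or range.

ROBOT

A 6-joint arm with a two-finger parallel gripper is mounted at the origin on a cart in front of the work surface, level with it; the furniture and walls round the work are solid. World frame = base frame: x ahead of the robot, y to its left, z up, the work surface at z = 0. Lengths are in m, angles in rad, forces in N, time in s.
With the tool pointing down it reaches from about 0.3 to 0.95 m from the base axis. Payload 3.1 kg.
Tool frame: the origin (TCP) lies on the centre line of the jaws, within the pads' length; the fingertips stand 8 mm ahead of it and the grasp point (between the pads) lies 11 mm behind it (bot.finger_overhang is the distance from the TCP to the fingertips, in m); z points along the fingers, y is the line along which they close (so a half turn about z gives the same grasp; the last joint's range is limited). The gripper opens to 85 mm and grips with 20 to 120 N. Pads are 22 mm wide; open, the fingers measure 114 mm over their backs; the gripper's body (76 mm by 85 mm) begins 54 mm behind the grasp point. The pads swing forward as they close: fully open they stand 13 mm farther back than shut.
Start: joints at [1.048, 0.308, 1.634, -0, 1.2, -0.07], TCP at [0.273, 0.562, 0.239] pointing down, gripper open.
Joint ranges: [-3.06, 3.06], [-0.79, 1.96], [0.05, 2.63], [-1.19, 4.34], [0.05, 2.64], [-2.94, 2.94]. Speed limits (rad/s): [2.79, 2.79, 3.14, 3.14, 3.14, 3.14].

INTERFACE

Orientations are given as a unit quaternion [w, x, y, z].
In Python, from plant import bot gives the robot as it stands.
- The arm moves only by the tool send_rows, never from a script. Its argument "increments" is a list of rows, each an object with "grip": the opening, from 0 (shut) to 1 (fully open); "travel": the shift along the tool's x, y, z in m, a list of three; "angular": the turn, a rotation vector about the tool's x, y, z in rad, a list of three. In form: [{"grip": grip, "travel": [tx, ty, tz], "angular": [ax, ay, az]}, ...]. A call has 1 to 20 rows; each row is the pose to reach, as a shift and turn from the pose commanded when the call began, along the tool's axes at that moment; what a row does not reach only later rows make up. A row lasts 1/12 s, in which the tool goes at most 41.7 mm and 7.16 degrees, less where a joint would pass 70% of its speed; a pose out of reach is approached as far as the arm can. A call with a gripper value outside its range is refused whole. The fingers move at their own pace and stop on an object; "squeeze" is the grip in N (left out, the last holds). Time passes only in rows, so rows that repeat a pose let the fingers close. It gives the time, the measured TCP pose, the force, the opening and the grip force at its end, in the units of the state.
- bot.state(): the state, without advancing time (a new reading comes with each control period).
- bot.camera(name): name is "side" or "top" or "wrist"; returns the picture (400x640x3 uint8, red, green, blue); there is no depth.
- bot.calibration(name): a dict with "fx", "fy", "cx", "cy" (pixels), "cam_to_world" (4x4, takes a point from camera to world coordinates). Camera axes: x right, y down, z forward; pixel columns grow to the right and rows downward; lengths in m; the calibration is good to about 2 mm. A picture is of the moment at which its call begins: read the wrist's pose just before it. calibration takes no time and is no camera call; for the wrist camera it gives the pose at the moment of the call.
- bot.sign_off(): hands the job in; it is judged then, once.
The state is a dict: "time_s": time; "joint_pos": joint angles; "joint_velocities": joint speeds; "effort": joint torques, N m; "position": TCP position; "eef_rot": TCP orientation; "force": force on the tool from outside, world axes, zero at the start; "ft_torque": the same for the moment, N m; "gripper_width": finger opening in m; "gripper_force": force on a finger pad.
Only numpy, scipy, OpenCV 4.12 (cv2) and the standard library are available. Lean on these libraries where they do the work, as an engineer would, in place of code of your own. Each camera call takes 0.05 s, during which the arm holds its last target. There are 200 camera calls.

## Working session

There is one attempt and no reset: what is moved stays moved. The work goes in short steps, Python scripts to look and compute and a tool call to move; the robot and the scene stay as the last step left them, time stands still between calls to the robot, and variables do not carry over. Pictures are saved under pics/ and viewed, at most 10 in all, crops included, and the job is handed in when it is done.

Besides the shell and the picture viewer there is one more tool, called as name([rows], argument=value, ...), one row to a line, values as JSON. send_rows: Moves the arm, as the interface text tells. Its arguments: {"type":"object","properties":{"increments":{"type":"array","items":{"type":"object","properties":{"grip":{"type":"number"},"travel":{"type":"array","items":{"type":"number"}},"angular":{"type":"array","items":{"type":"number"}}}}},"squeeze":{"type":"number"}},"required":["increments"]}

```bash
mkdir -p pics
python3 - <<'E'
from plant import bot
import cv2
for n in("top","side"):
    im=bot.camera(n);cv2.imwrite(f"pics/{n}0.png",im[:,:,::-1])
    c=bot.calibration(n);print(n,c)
s=bot.state();print(s)
E
```

```text
top {'fx': 380.1658991575601, 'fy': 380.1658991575601, 'cx': 315.0493605862792, 'cy': 200.651135476821, 'cam_to_world': array([[-5.42287392e-04, -9.91686628e-01,  1.28675318e-01,
         3.92997133e-01],
       [-9.99999557e-01,  6.36713686e-04,  6.92699250e-04,
         6.05399062e-02],
       [-7.68869920e-04, -1.28674886e-01, -9.91686534e-01,
         1.39682660e+00],
       [ 0.00000000e+00,  0.00000000e+00,  0.00000000e+00,
         1.00000000e+00]])}
side {'fx': 370.78736737763774, 'fy': 370.78736737763774, 'cx': 326.4469392440769, 'cy': 196.61981011503434, 'cam_to_world': array([[ 0.98361534, -0.09277814,  0.15457388,  0.39554787],
       [-0.18027719, -0.50143048,  0.84620778, -0.74600873],
       [-0.00100153, -0.8602091 , -0.50994049,  0.62856585],
       [ 0.        ,  0.        ,  0.        ,  1.        ]])}
{'time_s': 0.1, 'joint_pos': array([ 1.04827249e+00,  3.08929253e-01,  1.63509295e+00,  1.58691258e-05,
        1.19975474e+00, -6.97064704e-02]), 'joint_velocities': array([-0.00066344, -0.00216448, -0.00270217,  0.00042079,  0.00073947,
        0.00024787]), 'effort': array([-5.07775640e-04, -4.16408908e+01, -2.77643824e+01, -7.42098769e-05,
        4.09250613e-03,  6.51196942e-06]), 'position': array([0.27308007, 0.56133642, 0.23813883]), 'eef_rot': array([-3.25765173e-04,  2.24481996e-01,  9.74477625e-01, -1.04245578e-03]), 'force': array([ 0.07107411, -0.0115829 ,  0.89514585]), 'ft_torque': array([0.01215574, 0.0106724 , 0.01057959]), 'gripper_force': 0.0, 'gripper_width': 0.08552128705151968}
```

View pics/top0.png

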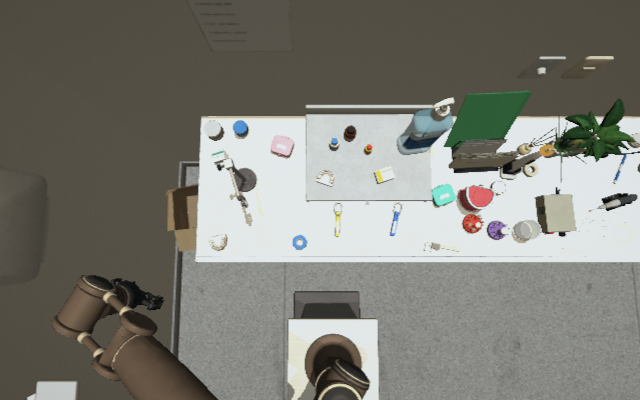

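View pics/side0.png

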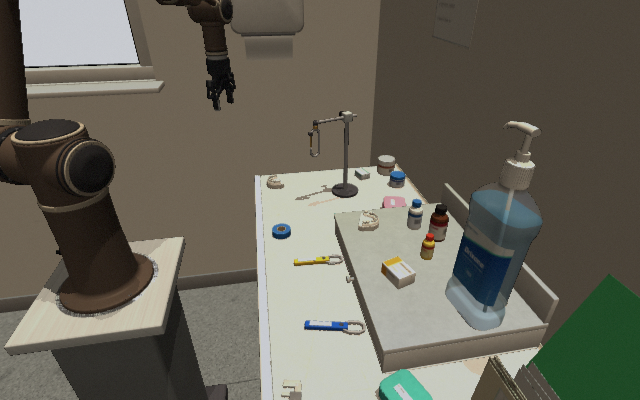

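Top: the yellow tag is near (337,218), the stand's foot at (245,180), its head near (222,156). Side: yellow tag (295–342,260), hook (315,125–155), foot (345,190). Next, an enlarged composite.

Run:
```python
import cv2,numpy as np
t=cv2.imread("pics/top0.png");s=cv2.imread("pics/side0.png")
f=lambda im,x,y,w,h,k:cv2.resize(im[y:y+h,x:x+w],(w*k,h*k),interpolation=cv2.INTER_CUBIC)
a=f(t,200,140,66,100,6)[:600]; b=f(t,320,195,40,50,6); c=f(s,290,100,80,100,5)[:,:400]
A=np.zeros((600,800,3),np.uint8);A[:600,:396]=a;A[:500,398:798]=c
cv2.imwrite("pics/c1.png",A)
B=np.zeros((500,800,3),np.uint8);B[:480,:320]=f(t,320,195,40,60,8);B[:240,330:790]=f(s,285,243,65,30,8)[:,:460][:240]
cv2.imwrite("pics/c2.png",B)
```

```text
(no output)
```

View pics/c1.png

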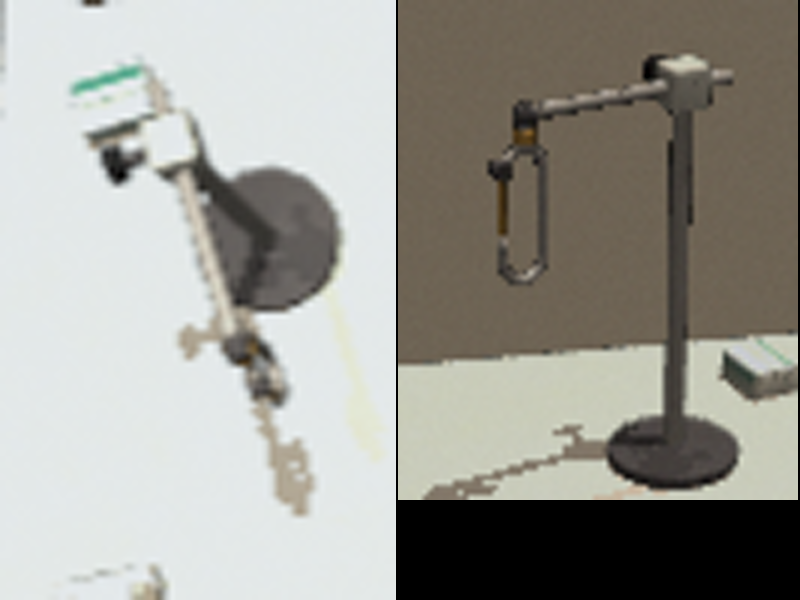

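View pics/c2.png

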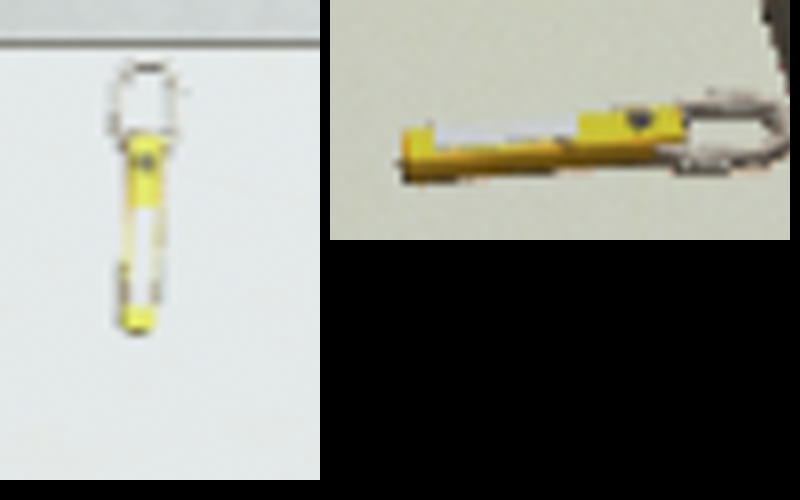

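c1: from above, foot centre (245.2,179.7), clamp head top (228.7,163.8), rod running to (239.7,195.8); side: rod end (315.4,121.6), nose top (311,147.6), foot centre (345,190). c2: yellow handle rear (337.2,236), front (338.2,212.2), eye's far wire (338.6,203.4).

```bash
cat > h.py <<'E'
import numpy as np
from plant import bot
def ray(n,u,v):
    c=bot.calibration(n);T=c["cam_to_world"]
    return T[:3,3],T[:3,:3]@np.array([(u-c["cx"])/c["fx"],(v-c["cy"])/c["fy"],1])
def atz(n,u,v,z):
    o,d=ray(n,u,v);return o+d*(z-o[2])/d[2]
def proj(n,p):
    c=bot.calibration(n);q=np.linalg.inv(c["cam_to_world"])@np.r_[p,1]
    return c["fx"]*q[0]/q[2]+c["cx"],c["fy"]*q[1]/q[2]+c["cy"]
E
python3 - <<'E'
from h import *
import cv2
np.set_printoptions(precision=4,suppress=True)
P=lambda n,u,v,z:print(n,z,atz(n,u,v,z))
q=-.4
print("foot");P("top",245.2+q,179.7+q,.013);P("side",345+q,190+q,.013)
print("head");P("top",228.7+q,163.8+q,.277)
print("rod");P("top",230.3+q,169.7+q,.262);P("top",239.7+q,195.8+q,.262);P("side",315.4+q,121.6+q,.262)
print("nose");P("side",311+q,147.6+q,.186)
print("tag")
for v in((337.2,236),(338.2,212.2),(338.6,203.4)):P("top",v[0]+q,v[1]+q,.01)
im=cv2.imread("pics/top0.png");h=cv2.cvtColor(im,cv2.COLOR_BGR2HSV)
m=cv2.inRange(h,(22,110,80),(35,255,255));m[:, :320]=0;m[:,360:]=0;m[:195]=0;m[245:]=0
ys,xs=np.nonzero(m);print(len(xs),xs.min(),xs.max(),ys.min(),ys.max())
for y in range(ys.min(),ys.max()+1):
    if (ys==y).any():print(y,xs[ys==y].mean(),(ys==y).sum(),end='; ')
h=cv2.cvtColor(cv2.imread("pics/side0.png"),cv2.COLOR_BGR2HSV)
m=cv2.inRange(h,(18,110,60),(35,255,255));m[:250]=0;m[275:]=0;m[:,:285]=0;m[:,350:]=0
ys,xs=np.nonzero(m);print("\nside",len(xs),xs.min(),xs.max(),[ (x,ys[xs==x].min(),ys[xs==x].max()) for x in range(xs.min(),xs.max()+1,4)])
E
```

```text
foot
top 0.013 [0.6523 0.3212 0.013 ]
side 0.013 [0.6505 0.3099 0.013 ]
head
top 0.277 [0.6515 0.3223 0.277 ]
rod
top 0.262 [0.6366 0.3204 0.262 ]
top 0.262 [0.5564 0.2898 0.262 ]
side 0.262 [0.5521 0.2978 0.262 ]
nose
side 0.186 [0.5354 0.285  0.186 ]
tag
top 0.01 [ 0.4448 -0.0175  0.01  ]
top 0.01 [ 0.5317 -0.0218  0.01  ]
top 0.01 [ 0.5642 -0.0236  0.01  ]
36 335 339 212 235
212 338.0 3; 213 337.5 4; 214 337.5 2; 215 337.5 2; 216 337.5 4; 217 337.5 4; 218 337.5 4; 219 337.5 4; 220 336.0 1; 234 336.5 4; 235 336.5 4; 
side 169 294 328 [(294, np.int64(260), np.int64(264)), (298, np.int64(262), np.int64(265)), (302, np.int64(262), np.int64(264)), (306, np.int64(261), np.int64(264)), (310, np.int64(261), np.int64(264)), (314, np.int64(261), np.int64(263)), (318, np.int64(257), np.int64(263)), (322, np.int64(258), np.int64(263)), (326, np.int64(256), np.int64(260))]
```

```bash
cat >> h.py <<'E'
from scipy.spatial.transform import Rotation as R
def pose():
    s=bot.state();w,x,y,z=s["eef_rot"];return s,np.array(s["position"]),R.from_quat([x,y,z,w])
def down(yaw): # tool -x along world yaw, pointing down
    c,s=np.cos(yaw),np.sin(yaw);return R.from_matrix(np.array([[-c,-s,0],[-s,c,0],[0,0,-1]]).T)
def plan(p,r):
    s,p0,r0=pose();print("travel",np.round(r0.inv().apply(np.array(p)-p0),4),"ang",np.round((r0.inv()*r).as_rotvec(),4))
E
python3 - <<'E'
from h import *
print(down(0).as_matrix());plan([.43,-.02,.2],down(-.05))
c=bot.calibration("wrist");s,p,r=pose();T=c["cam_to_world"];print(c["fx"],r.inv().apply(T[:3,3]-p),r.inv().as_matrix()@T[:3,:3])
E
```

```text
[[-1. -0.  0.]
 [ 0.  1.  0.]
 [-0.  0. -1.]]
travel [-0.3954 -0.454   0.0391] ang [-0.0021 -0.0006 -0.4028]
346.81711389480216 [ 0.08328609 -0.0001571  -0.13526616] [[ 8.50739655e-05 -9.45930561e-01 -3.24369182e-01]
 [ 9.99999995e-01  9.50971673e-05 -1.50487534e-05]
 [ 4.50816661e-05 -3.24369179e-01  9.45930565e-01]]
```

send_rows([
  {"grip": 0.4, "travel": [-0.395, -0.454, 0.039], "angular": [-0.002, 0, -0.403]},
  {"grip": 0.4, "travel": [-0.395, -0.454, 0.039], "angular": [-0.002, 0, -0.403]},
  {"grip": 0.4, "travel": [-0.395, -0.454, 0.039], "angular": [-0.002, 0, -0.403]},
  {"grip": 0.4, "travel": [-0.395, -0.454, 0.039], "angular": [-0.002, 0, -0.403]},
  {"grip": 0.4, "travel": [-0.395, -0.454, 0.039], "angular": [-0.002, 0, -0.403]},
  {"grip": 0.4, "travel": [-0.395, -0.454, 0.039], "angular": [-0.002, 0, -0.403]},
  {"grip": 0.4, "travel": [-0.395, -0.454, 0.039], "angular": [-0.002, 0, -0.403]},
  {"grip": 0.4, "travel": [-0.395, -0.454, 0.039], "angular": [-0.002, 0, -0.403]},
  {"grip": 0.4, "travel": [-0.395, -0.454, 0.039], "angular": [-0.002, 0, -0.403]},
  {"grip": 0.4, "travel": [-0.395, -0.454, 0.039], "angular": [-0.002, 0, -0.403]},
  {"grip": 0.4, "travel": [-0.395, -0.454, 0.039], "angular": [-0.002, 0, -0.403]},
  {"grip": 0.4, "travel": [-0.395, -0.454, 0.039], "angular": [-0.002, 0, -0.403]},
  {"grip": 0.4, "travel": [-0.395, -0.454, 0.039], "angular": [-0.002, 0, -0.403]},
  {"grip": 0.4, "travel": [-0.395, -0.454, 0.039], "angular": [-0.002, 0, -0.403]},
  {"grip": 0.4, "travel": [-0.395, -0.454, 0.039], "angular": [-0.002, 0, -0.403]},
  {"grip": 0.4, "travel": [-0.395, -0.454, 0.039], "angular": [-0.002, 0, -0.403]},
  {"grip": 0.4, "travel": [-0.395, -0.454, 0.039], "angular": [-0.002, 0, -0.403]},
  {"grip": 0.4, "travel": [-0.395, -0.454, 0.039], "angular": [-0.002, 0, -0.403]},
  {"grip": 0.4, "travel": [-0.395, -0.454, 0.039], "angular": [-0.002, 0, -0.403]},
  {"grip": 0.4, "travel": [-0.395, -0.454, 0.039], "angular": [-0.002, 0, -0.403]},
])

```text
time_s: 1.77
position: [0.4296, -0.0178, 0.2002]
eef_rot: [0.0, 0.024, 1.0, 0.001]
force: [0.7, 1.0, -0.3]
gripper_width: 0.034
gripper_force: 0.0
```

Run:
```python
from h import *
import cv2
s,p,r=pose();im=bot.camera("wrist")
cv2.imwrite("pics/w1.png",im[:,:,::-1]);print(p,r.as_matrix(),s["force"],s["gripper_width"],bot.finger_overhang)
for z,q in((.012,(.445,-.0175)),(.012,(.53,-.022)),(.006,(.564,-.0236))):print(proj("wrist",[*q,z]))
```

```text
[ 0.4296337  -0.01783241  0.20016921] [[-9.98860858e-01  4.77175834e-02  1.33503237e-04]
 [ 4.77177626e-02  9.98858360e-01  2.23425561e-03]
 [-2.67375458e-05  2.23808095e-03 -9.99997495e-01]] [ 0.74467593  1.02913972 -0.27215092] 0.033964525477047515 0.008
(np.float64(330.2119346899956), np.float64(186.05443765975485))
(np.float64(329.7063319543824), np.float64(263.33064752589075))
(np.float64(329.687126954386), np.float64(287.9119212460679))
```

View pics/w1.png

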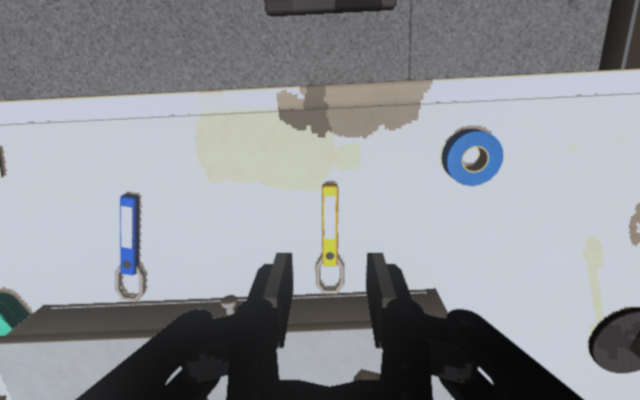

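The wrist image shows the yellow handle rear at (330,184), front at (330,265), eye's far wire at (330,290); it agrees with the top view. Refine by colour mask.

Run:
```python
from h import *
import cv2
h=cv2.cvtColor(cv2.imread("pics/w1.png"),cv2.COLOR_BGR2HSV)
m=cv2.inRange(h,(20,120,100),(35,255,255));m[:,:310]=0;m[:,350:]=0;m[:175]=0;m[275:]=0
m=cv2.morphologyEx(m,cv2.MORPH_CLOSE,np.ones((3,15)))
ys,xs=np.nonzero(m);print(ys.min(),ys.max())
L=[(y,(xs[ys==y].min()+xs[ys==y].max())/2,xs[ys==y].max()-xs[ys==y].min()+1) for y in range(ys.min(),ys.max()+1)]
a=np.array(L);k=np.polyfit(a[:,0],a[:,1],1);print(k,a[::12])
for y in(ys.min()-.5,ys.max()+.5):print(atz("wrist",np.polyval(k,y),y,.012))
print(atz("wrist",np.polyval(k,289),289,.006))
```

```text
185 265Traceback (most recent call last):
  File "<stdin>", line 7, in <module>
    return umr_minimum(a, axis, None, out, keepdims, initial, where)
ValueError: zero-size array to reduction operation minimum which has no identity
```

Run:
```python
from h import *
import cv2
h=cv2.cvtColor(cv2.imread("pics/w1.png"),cv2.COLOR_BGR2HSV)
m=cv2.inRange(h,(20,120,100),(35,255,255));m[:,:310]=0;m[:,350:]=0;m[:175]=0;m[275:]=0
pts=cv2.findNonZero(m);c,sz,an=cv2.minAreaRect(pts);b=cv2.boxPoints((c,sz,an));print(c,sz,an)
b=b[np.argsort(b[:,1])];e0,e1=b[:2].mean(0),b[2:].mean(0)
A,B=atz("wrist",*e0,.011),atz("wrist",*e1,.012);u=(B-A)[:2]/np.linalg.norm((B-A)[:2])
yaw=np.arctan2(u[1],u[0]);print(A,B,np.linalg.norm(B-A),yaw)
M=(A+B)/2;g=M[:2]-.008*u;print("grip",g)
s,p,r=pose();plan([*g,.05],down(yaw))
```

```text
(329.0, 225.0) (80.0, 14.0) 90.0
[ 0.44417293 -0.01864086  0.011     ] [ 0.53195384 -0.02283888  0.012     ] 0.08788692265231168 -0.047787476216983
grip [ 0.48007252 -0.02035771]
travel [-0.0503 -0.0004  0.1503] ang [0.0021 0.0003 0.0002]
```

send_rows([
  {"grip": 0.4, "travel": [-0.025, 0, 0.04], "angular": [0.002, 0, 0]},
  {"grip": 0.4, "travel": [-0.05, 0, 0.08], "angular": [0.002, 0, 0]},
  {"grip": 0.4, "travel": [-0.05, 0, 0.12], "angular": [0.002, 0, 0]},
  {"grip": 0.4, "travel": [-0.05, 0, 0.15], "angular": [0.002, 0, 0]},
  {"grip": 0.4, "travel": [-0.05, 0, 0.165], "angular": [0.002, 0, 0]},
  {"grip": 0.4, "travel": [-0.05, 0, 0.175], "angular": [0.002, 0, 0]},
  {"grip": 0.4, "travel": [-0.05, 0, 0.181], "angular": [0.002, 0, 0]},
  {"grip": 0.4, "travel": [-0.05, 0, 0.185], "angular": [0.002, 0, 0]},
  {"grip": 0.4, "travel": [-0.05, 0, 0.188], "angular": [0.002, 0, 0]},
  {"grip": 0.4, "travel": [-0.05, 0, 0.188], "angular": [0.002, 0, 0]},
])

```text
time_s: 2.65
position: [0.4811, -0.0212, 0.0131]
eef_rot: [0.001, 0.025, 1.0, -0.0]
force: [0.2, 0.1, -0.2]
gripper_width: 0.0339
gripper_force: 0.0
```

send_rows([
  {"grip": 0.4, "travel": [0, 0, 0.002], "angular": [0, 0, 0]},
  {"grip": 0.15, "travel": [0, 0, 0.002], "angular": [0, 0, 0]},
  {"grip": 0.0, "travel": [0, 0, 0.002], "angular": [0, 0, 0]},
  {"grip": 0.0, "travel": [0, 0, 0.002], "angular": [0, 0, 0]},
  {"grip": 0.0, "travel": [0, 0, 0.002], "angular": [0, 0, 0]},
  {"grip": 0.0, "travel": [0, 0, 0.002], "angular": [0, 0, 0]},
  {"grip": 0.0, "travel": [0, 0, 0.002], "angular": [0, 0, 0]},
  {"grip": 0.0, "travel": [0, 0, 0.002], "angular": [0, 0, 0]},
], squeeze=50)

```text
time_s: 3.32
position: [0.481, -0.0213, 0.0113]
eef_rot: [0.001, 0.025, 1.0, -0.0]
force: [-0.7, 0.9, 6.7]
gripper_width: 0.0142
gripper_force: 50.9
```

send_rows([
  {"grip": 0.0, "travel": [0, 0, -0.01], "angular": [0, 0, 0]},
  {"grip": 0.0, "travel": [0, 0, -0.04], "angular": [0, 0, 0]},
  {"grip": 0.0, "travel": [0, 0, -0.08], "angular": [0, 0, 0]},
  {"grip": 0.0, "travel": [0, 0, -0.12], "angular": [0, 0, 0]},
  {"grip": 0.0, "travel": [0, 0, -0.16], "angular": [0, 0, 0]},
  {"grip": 0.0, "travel": [0, 0, -0.19], "angular": [0, 0, 0]},
  {"grip": 0.0, "travel": [0, 0, -0.19], "angular": [0, 0, 0]},
  {"grip": 0.0, "travel": [0, 0, -0.19], "angular": [0, 0, 0]},
])

```text
time_s: 3.98
position: [0.4815, -0.0214, 0.2031]
eef_rot: [0.003, 0.025, 1.0, -0.0]
force: [-0.9, 0.9, -1.5]
gripper_width: 0.0144
gripper_force: 50.1
```

Run:
```python
from h import *
s,p,r=pose();print(p,s["gripper_width"],s["force"]);plan([.422,.2435,.205],down(.33))
```

```text
[ 0.48153308 -0.02141553  0.20307347] 0.01436965748185221 [-0.9491249   0.91418252 -1.53084771]
travel [ 0.0726  0.2616 -0.0025] ang [-0.0018  0.006  -0.3798]
```

send_rows([
  {"grip": 0.0, "travel": [0.008, 0.028, -0.002], "angular": [-0.002, 0.006, -0.05]},
  {"grip": 0.0, "travel": [0.016, 0.058, -0.002], "angular": [-0.002, 0.006, -0.1]},
  {"grip": 0.0, "travel": [0.024, 0.088, -0.002], "angular": [-0.002, 0.006, -0.15]},
  {"grip": 0.0, "travel": [0.033, 0.118, -0.002], "angular": [-0.002, 0.006, -0.2]},
  {"grip": 0.0, "travel": [0.041, 0.148, -0.002], "angular": [-0.002, 0.006, -0.25]},
  {"grip": 0.0, "travel": [0.05, 0.178, -0.002], "angular": [-0.002, 0.006, -0.3]},
  {"grip": 0.0, "travel": [0.058, 0.208, -0.002], "angular": [-0.002, 0.006, -0.34]},
  {"grip": 0.0, "travel": [0.066, 0.236, -0.002], "angular": [-0.002, 0.006, -0.38]},
  {"grip": 0.0, "travel": [0.0726, 0.2616, -0.002], "angular": [-0.002, 0.006, -0.38]},
  {"grip": 0.0, "travel": [0.0726, 0.2616, -0.002], "angular": [-0.002, 0.006, -0.38]},
  {"grip": 0.0, "travel": [0.0726, 0.2616, -0.002], "angular": [-0.002, 0.006, -0.38]},
  {"grip": 0.0, "travel": [0.0726, 0.2616, -0.002], "angular": [-0.002, 0.006, -0.38]},
])

```text
time_s: 4.98
position: [0.4192, 0.2428, 0.2005]
eef_rot: [-0.005, -0.165, 0.986, 0.0]
force: [-0.1, 0.1, -0.5]
gripper_width: 0.0146
gripper_force: 50.1
```

Run:
```python
from h import *
import cv2
s,p,r=pose();w=bot.camera("wrist")[:,:,::-1];t=bot.camera("top")[:,:,::-1];d=bot.camera("side")[:,:,::-1]
for n,i in(("w2",w),("t2",t),("s2",d)):cv2.imwrite(f"pics/{n}.png",i)
print(p,r.as_matrix(),s["force"])
A=np.zeros((600,800,3),np.uint8);A[:400,:640]=w
A[400:600,:320]=cv2.resize(t[155:205,205:285],(320,200));A[400:600,330:650]=cv2.resize(d[105:165,270:366],(320,200));cv2.imwrite("pics/c3.png",A)
```

```text
[0.41918724 0.24277437 0.20048238] [[-0.94575169 -0.32476141 -0.00915256]
 [-0.32476431  0.94579421 -0.00120818]
 [ 0.00904881  0.00182978 -0.99995738]] [-0.08225875  0.05792629 -0.54286721]
```

View pics/c3.png

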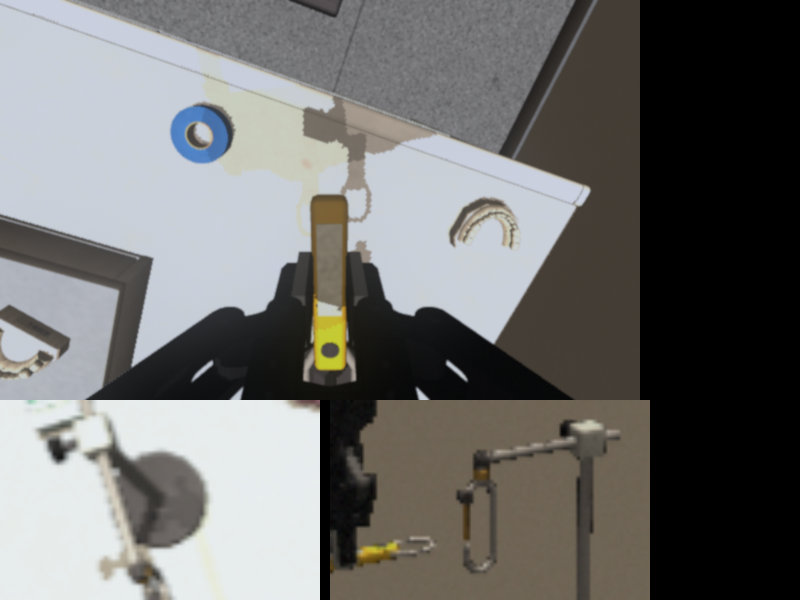

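Wrist view shows the tag well held at (330,200–375), the stand hidden by the hand; top/side insets show rod and hook. Fit the rod numerically.

Run:
```python
import cv2
t=cv2.imread("pics/top0.png");g=cv2.cvtColor(t,cv2.COLOR_BGR2GRAY);b=t[:,:,2].astype(int)-t[:,:,0]
for y in range(164,212,2):print(y,*["%3d"%v for v in g[y,222:254]])
print()
for y in range(164,204,4):print(y,*["%3d"%v for v in b[y,222:254]])
s=cv2.cvtColor(cv2.imread("pics/side0.png"),cv2.COLOR_BGR2GRAY);print()
for y in range(108,164,2):print(y,*["%3d"%v for v in s[y,306:352:1]])
```

```text
164 221 189 207 230 231 231 231 232 232 229 183 122 201 231 231 231 231 231 232 231 231 231 231 232 231 231 231 232 232 231 232 231
166  89  80 165 227 231 232 230 228 220 187 128  70 147 218 231 231 232 231 231 232 231 231 232 232 231 231 232 230 231 231 231 231
168 198 225 227 200 130 103  87  95 139 132  59  60  59 103 193 231 231 214 179 170 145 129 121 120 125 144 183 221 231 231 232 231
170 229 231 230 232 227 207 165 160 196 188 122  53  53  53  59  86 107 106  97  96  96  97  99  99  99 101 100 101 106 130 197 231
172 231 231 231 231 232 232 231 214 191 198 174 159 141  55  53  54  58  70  88  98  96  99 100  99 100 101 103 103 104 103 104 130
174 232 231 231 231 231 231 231 228 205 193 197 145 101  90  71  54  53  52  55  70  90  98  97  99 101 101  99  92  93  99 104 106
176 231 231 231 231 231 230 231 231 211 179 199 185 128  97  96  90  69  53  53  54  56  70  91 100 103 104  98  93  92 100 104 105
178 231 231 231 231 231 231 231 231 230 218 202 200 153  99  97  97  96  94  82  60  53  53  54  67  90 107 106 102  93  93  93  95
180 231 231 231 231 232 232 231 231 231 214 
[... 7953 characters left out ...]
  98 100 102 100 101  99 101  98 102 102 100 100 100 102  99 103 102 101 100 101 102 103 100 102 101 100  57  63  67  69  99 102 101 101
158 101 101 102 100 101 100 101 102  99 102 101 101 102 102 100 101  99  99 100  97 102 101 100 101 101 100 101 100  99 100 101 101 100 102 102  99 102  99  57  61  68  72 100  99 101 101
160 101 101 101 101 101 100 102 101  99 101 101 101 101 101 101 101 100 101  99 100 103 101 100 102 103  99 102  99 101  99  99 100  99 101 100 100 100  98  58  63  66  67 100 100 102 100
162 101 100 101 101 100 101 102  99 102 102 101 102 101 101  99  99 101 102 102 100 101 101 101 101 101 101 102 101  99  99 100 101 101 101 103 101 100 100  58  63  66  68 100  99 101 102
```

```bash
cat > fit.py <<'E'
from h import *
from scipy.optimize import least_squares
def W(q,x,y,z):
    X,Y,a=q[:3];return [X+x*np.cos(a)-y*np.sin(a),Y+x*np.sin(a)+y*np.cos(a),z]
def atrow(n,q,x,row,off): # column where vertical line at stand x hits image row
    a=np.array([proj(n,W(q,x,0,z)) for z in(.02,.1,.16,.2,.26)]);i=np.argsort(a[:,1]);return np.interp(row-off[1],a[i,1],a[i,0])+off[0]
def res(q):
    e=q[3];t=q[4:6];s=q[6:8];r=[]
    def lineres(u,v,xa,xb,z,n,off):
        a,b=np.array(proj(n,W(q,xa,0,z)))+off,np.array(proj(n,W(q,xb,0,z)))+off
        d=(b-a)/np.linalg.norm(b-a);w=np.array([u,v])-a;return d[0]*w[1]-d[1]*w[0]
    for u,v in((231.1,172),(232.2,176),(233.6,180),(234.9,184),(236.1,188)):r.append(lineres(u,v,-.02,-.1,.264,"top",t)/.4)
    r+=list((np.array(proj("top",W(q,0,0,.013)))+t-[244.8,179.3])/.7)
    r+=list((np.array(proj("top",W(q,0,0,.277)))+t-[228.3,163.4])/.8)
    r+=list((np.array(proj("side",W(q,0,0,.013)))+s-[344.8,190])/1)
    r.append((atrow("side",q,0,160,s)-345.5)/.4);r.append((atrow("side",q,0,126,s)-346.4)/.4)
    for row in(138,146):r.append((atrow("side",q,-e+.028,row,s)-318.5)/.3)
    r.append((atrow("side",q,-e,150,s)-310.5)/.3)
    r.append((proj("side",W(q,-e,0,.186))[1]+s[1]-147.5)/.7)
    r.append((proj("side",W(q,-e+.014,0,.155))[1]+s[1]-155)/.7)
    r.append((proj("side",W(q,-e+.014,0,.262))[1]+s[1]-121.3)/.8)
    return np.r_[r,q[4:]/.7]
f=least_squares(res,[.652,.321,.33,.115,0,0,0,0]);q=f.x
if __name__=="__main__":
    np.set_printoptions(precision=4,suppress=True)
    print(q,np.sqrt(np.diag(np.linalg.inv(f.jac.T@f.jac)))[:4]);print(res(q));print("nose",W(q,-q[3],0,.186))
    s,p,r=pose();print("tcp",p)
E
python3 fit.py
```

```text
[ 0.6527  0.3222  0.2924  0.124  -0.0926  0.1876  0.2509  0.0867] [0.0019 0.0024 0.0204 0.0015]
[ 0.6947  0.7264  0.0355 -0.4145 -0.6237 -0.5087  0.1413 -0.0736 -0.2434
 -0.1316 -2.1352 -0.1854 -0.1249  0.0933  0.4401 -0.4149 -0.5357  0.9233
  1.1308 -0.1323  0.268   0.3584  0.1239]
nose [np.float64(0.5339512070432834), np.float64(0.286497136056296), 0.186]
tcp [0.4203 0.2425 0.2015]
```

Run:
```python
from fit import *
e=q[3]
for n,x,z in(("rod end",-e+.01,.262),("hinge",-e,.229),("nose",-e,.186),("bottom",-e+.014,.155),("spine",-e+.028,.2),("nosebase",-e,.16)):
    print(n,np.round(np.array(proj("top",W(q,x,0,z)))+q[4:6],1),np.round(np.array(proj("side",W(q,x,0,z)))+q[6:8],1))
# eye in current side image prediction
s,p,r=pose();print(p,proj("side",p+r.apply([-.085,0,.005])))
# target: wire 15 mm short of gate face at nose+8mm
u=np.array([np.cos(q[2]),np.sin(q[2]),0]);nose=np.array(W(q,-e,0,.186))
eye=nose-u*.030+[0,0,.008];tcp=eye-u*.085+[0,0,.0055];print(tcp);plan(tcp,down(q[2]))
```

```text
Traceback (most recent call last):
  File "fit.py", line 23, in <module>
    f=least_squares(res,[.652,.321,.33,.115,0,0,0,0]);q=f.x
  File "fit.py", line 12, in res
    for u,v in((231.1,172),(232.2,176),(233.6,180),(234.9,184),(236.1,188)):r.append(lineres(u,v,-.02,-.1,.264,"top",t)/.4)
                                                                                     ~~~~~~~^^^^^^^^^^^^^^^^^^^^^^^^^^^
  File "fit.py", line 10, in lineres
    a,b=np.array(proj(n,W(q,xa,0,z)))+off,np.array(proj(n,W(q,xb,0,z)))+off
                                                   ~~~~^^^^^^^^^^^^^^^
  File "h.py", line 9, in proj
    c=bot.calibration(n);q=np.linalg.inv(c["cam_to_world"])@np.r_[p,1]
ValueError: time passes only in moves, steps and waits
```

```bash
python3 - <<'E'
s=open("h.py").read();s=s.replace("from plant import bot","from plant import bot\nfrom functools import lru_cache\n@lru_cache\ndef cal(n):return bot.calibration(n)",1).replace("c=bot.calibration(n)","c=cal(n)");open("h.py","w").write(s)
E
python3 - <<'E'
from fit import *
e=q[3]
for n,x,z in(("rod end",-e+.01,.262),("hinge",-e,.229),("nose",-e,.186),("bottom",-e+.014,.155),("spine",-e+.028,.2),("nosebase",-e,.16)):
    print(n,np.round(np.array(proj("top",W(q,x,0,z)))+q[4:6],1),np.round(np.array(proj("side",W(q,x,0,z)))+q[6:8],1))
s,p,r=pose();print(p,proj("side",p+r.apply([-.085,0,.005])))
u=np.array([np.cos(q[2]),np.sin(q[2]),0]);nose=np.array(W(q,-e,0,.186))
eye=nose-u*.030+[0,0,.008];tcp=eye-u*.085+[0,0,.0055];print(q,nose,tcp);plan(tcp,down(q[2]))
E
```

```text
rod end [239.2 199.8] [312.8 122.4]
hinge [242.2 204.3] [310.  133.7]
nose [244.8 205.9] [310.3 147.1]
bottom [245.4 202.9] [314.7 155.6]
spine [241.6 197. ] [318.6 141.2]
nosebase [246.2 206.8] [310.5 155. ]
[0.42028653 0.24248688 0.20154127] (np.float64(299.6367409890212), np.float64(146.8950394072821))
[ 0.65267442  0.32223161  0.29236456  0.12398449 -0.09261677  0.18761648
  0.25090738  0.08673933] [0.53395121 0.28649714 0.186     ] [0.42383123 0.25335215 0.1995    ]
travel [-0.0069  0.0091  0.002 ] ang [ 0.0023 -0.0067  0.0363]
```

send_rows([
  {"grip": 0.0, "travel": [-0.003, 0.005, 0.001], "angular": [0.002, -0.007, 0.036]},
  {"grip": 0.0, "travel": [-0.007, 0.009, 0.001], "angular": [0.002, -0.007, 0.036]},
  {"grip": 0.0, "travel": [-0.007, 0.009, 0.001], "angular": [0.002, -0.007, 0.036]},
  {"grip": 0.0, "travel": [-0.007, 0.009, 0.001], "angular": [0.002, -0.007, 0.036]},
  {"grip": 0.0, "travel": [-0.007, 0.009, 0.001], "angular": [0.002, -0.007, 0.036]},
  {"grip": 0.0, "travel": [-0.007, 0.009, 0.001], "angular": [0.002, -0.007, 0.036]},
])

```text
time_s: 5.63
position: [0.4242, 0.2542, 0.2012]
eef_rot: [0.001, -0.147, 0.989, 0.0]
force: [0.3, -0.3, -0.8]
gripper_width: 0.014
gripper_force: 50.1
```

```bash
cat > st.py <<'E'
from h import *
import sys
N=np.array([.5340,.2865,.186]);a=.2924;u=np.array([np.cos(a),np.sin(a),0]);v=np.array([-u[1],u[0],0]);z=np.array([0,0,1])
s,p,r=pose();eye=p+r.apply([-.085,0,.0055]);d=eye-N;F=np.array(s["force"])
print("t",s["time_s"],"eye rel nose mm: u %.1f v %.1f z %.1f"%tuple(1000*np.array([d@u,d@v,d@z])),"F u %.1f v %.1f z %.1f"%(F@u,F@v,F@z),"w",s["gripper_width"])
E
cat >> st.py <<'E'
m=r.as_matrix();print(np.round(m[2],4),np.arctan2(-m[1,0],-m[0,0])-a, "M",s["ft_torque"])
E
python3 - <<'E'
import cv2,runpy
exec(open('st.py').read())
t=bot.camera("top")[:,:,::-1];d=bot.camera("side")[:,:,::-1]
A=np.zeros((560,800,3),np.uint8);A[:560,:400]=cv2.resize(t[175:245,210:260],(400,560),interpolation=2);A[:480,400:]=cv2.resize(d[115:163,280:320],(400,480),interpolation=2);cv2.imwrite("pics/c4.png",A)
E
```

```text
t 5.6333 eye rel nose mm: u -29.4 v 0.9 z 9.9 F u 0.2 v -0.4 z -0.8 w 0.014037616756047715
[-1.6e-03  7.0e-04 -1.0e+00] 0.0017389928741474159 M [-0.01466511 -0.00515925  0.01255519]
```

View pics/c4.png

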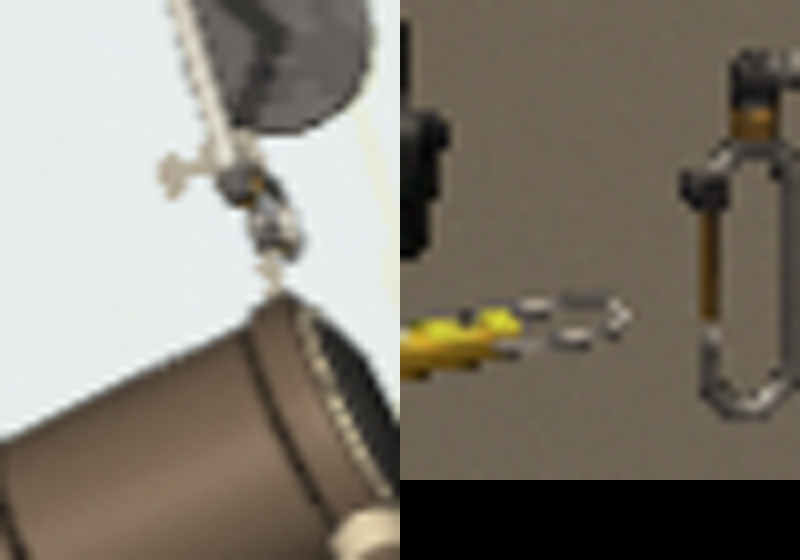

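Side view: eye tip (302,146.5) facing the gate/nose at (311,147.5), about 30 mm off and a few mm above the nose top. Advance by feel.

send_rows([
  {"grip": 0.0, "travel": [-0.005, 0, 0], "angular": [0, 0, 0]},
  {"grip": 0.0, "travel": [-0.01, -0.0005, 0], "angular": [0, 0, 0]},
  {"grip": 0.0, "travel": [-0.014, -0.0005, 0], "angular": [0, 0, 0]},
  {"grip": 0.0, "travel": [-0.014, -0.0005, 0], "angular": [0, 0, 0]},
  {"grip": 0.0, "travel": [-0.014, -0.0005, 0], "angular": [0, 0, 0]},
])

```text
time_s: 6.15
position: [0.4381, 0.2582, 0.2012]
eef_rot: [0.001, -0.147, 0.989, 0.001]
force: [-0.6, 0.4, -1.6]
gripper_width: 0.0141
gripper_force: 50.1
```

send_rows([
  {"grip": 0.0, "travel": [-0.001, 0, 0], "angular": [0, 0, 0]},
  {"grip": 0.0, "travel": [-0.002, 0, 0], "angular": [0, 0, 0]},
  {"grip": 0.0, "travel": [-0.003, 0, 0], "angular": [0, 0, 0]},
  {"grip": 0.0, "travel": [-0.003, 0, 0], "angular": [0, 0, 0]},
])

```text
time_s: 6.48
position: [0.4407, 0.259, 0.2013]
eef_rot: [0.001, -0.147, 0.989, 0.001]
force: [-0.2, -0.0, -0.6]
gripper_width: 0.0147
gripper_force: 50.1
```

send_rows([
  {"grip": 0.0, "travel": [-0.001, 0, 0], "angular": [0, 0, 0]},
  {"grip": 0.0, "travel": [-0.002, 0, 0], "angular": [0, 0, 0]},
  {"grip": 0.0, "travel": [-0.003, 0, 0], "angular": [0, 0, 0]},
  {"grip": 0.0, "travel": [-0.003, 0, 0], "angular": [0, 0, 0]},
])

```text
time_s: 6.82
position: [0.4437, 0.2599, 0.2013]
eef_rot: [0.001, -0.147, 0.989, 0.001]
force: [-0.2, -0.2, -0.4]
gripper_width: 0.0145
gripper_force: 50.1
```

```bash
python3 st.py
```

```text
t 6.8167 eye rel nose mm: u -9.1 v 0.7 z 10.0 F u -0.2 v -0.1 z -0.4 w 0.01450636145046591
[-2.1e-03  9.0e-04 -1.0e+00] 0.00179563374677566 M [-0.01795547  0.01389564 -0.00367241]
```

send_rows([
  {"grip": 0.0, "travel": [-0.001, 0, 0], "angular": [0, 0, 0]},
  {"grip": 0.0, "travel": [-0.002, 0, 0], "angular": [0, 0, 0]},
  {"grip": 0.0, "travel": [-0.002, 0, 0], "angular": [0, 0, 0]},
])

```text
time_s: 7.07
position: [0.4456, 0.2605, 0.2013]
eef_rot: [0.001, -0.147, 0.989, 0.001]
force: [-0.7, -0.5, -0.3]
gripper_width: 0.0141
gripper_force: 50.1
```

send_rows([
  {"grip": 0.0, "travel": [-0.001, 0, 0], "angular": [0, 0, 0]},
  {"grip": 0.0, "travel": [-0.002, 0, 0], "angular": [0, 0, 0]},
  {"grip": 0.0, "travel": [-0.002, 0, 0], "angular": [0, 0, 0]},
])

```text
time_s: 7.32
position: [0.4465, 0.2607, 0.2009]
eef_rot: [-0.0, -0.147, 0.989, 0.0]
force: [-1.8, -1.9, -0.2]
gripper_width: 0.0145
gripper_force: 50.2
```

send_rows([
  {"grip": 0.0, "travel": [-0.001, 0, 0], "angular": [0, 0, 0]},
  {"grip": 0.0, "travel": [-0.002, 0, 0], "angular": [0, 0, 0]},
  {"grip": 0.0, "travel": [-0.002, 0, 0], "angular": [0, 0, 0]},
])

```text
time_s: 7.57
position: [0.4486, 0.2614, 0.2009]
eef_rot: [-0.0, -0.147, 0.989, 0.0]
force: [-3.0, -1.5, 0.2]
gripper_width: 0.0146
gripper_force: 50.1
```

```bash
python3 st.py
```

```text
t 7.5667 eye rel nose mm: u -4.0 v 0.7 z 9.4 F u -3.3 v -0.6 z 0.2 w 0.014617356261571172
[ 1.e-04  7.e-04 -1.e+00] 0.0017676704707530466 M [-0.09795758  0.46734666  0.04093453]
```

send_rows([
  {"grip": 0.0, "travel": [-0.001, 0, 0], "angular": [0, 0, 0]},
  {"grip": 0.0, "travel": [-0.002, 0, 0], "angular": [0, 0, 0]},
  {"grip": 0.0, "travel": [-0.002, 0, 0], "angular": [0, 0, 0]},
])

```text
time_s: 7.82
position: [0.4508, 0.2621, 0.2011]
eef_rot: [0.0, -0.147, 0.989, 0.0]
force: [-4.0, 0.3, -0.2]
gripper_width: 0.0143
gripper_force: 50.1
```

send_rows([
  {"grip": 0.0, "travel": [-0.001, 0, 0], "angular": [0, 0, 0]},
  {"grip": 0.0, "travel": [-0.002, 0, 0], "angular": [0, 0, 0]},
  {"grip": 0.0, "travel": [-0.002, 0, 0], "angular": [0, 0, 0]},
])

```text
time_s: 8.07
position: [0.4529, 0.2627, 0.2012]
eef_rot: [0.0, -0.147, 0.989, 0.001]
force: [-4.6, -0.4, 0.5]
gripper_width: 0.0145
gripper_force: 50.1
```

```bash
python3 st.py
```

```text
t 8.0667 eye rel nose mm: u 0.5 v 0.8 z 9.7 F u -4.5 v 1.0 z 0.5 w 0.014527414925645493
[-1.1e-03  9.0e-04 -1.0e+00] 0.001792343015404596 M [-0.12618642  0.72939226  0.07565757]
```

send_rows([
  {"grip": 0.0, "travel": [-0.001, 0, 0], "angular": [0, 0, 0]},
  {"grip": 0.0, "travel": [-0.002, 0, 0], "angular": [0, 0, 0]},
  {"grip": 0.0, "travel": [-0.003, 0, 0], "angular": [0, 0, 0]},
  {"grip": 0.0, "travel": [-0.004, 0, 0], "angular": [0, 0, 0]},
  {"grip": 0.0, "travel": [-0.004, 0, 0], "angular": [0, 0, 0]},
])

```text
time_s: 8.48
position: [0.4567, 0.2639, 0.2013]
eef_rot: [0.0, -0.147, 0.989, 0.001]
force: [-5.8, -0.1, 0.6]
gripper_width: 0.0142
gripper_force: 50.2
```

send_rows([
  {"grip": 0.0, "travel": [-0.001, 0, 0], "angular": [0, 0, 0]},
  {"grip": 0.0, "travel": [-0.002, 0, 0], "angular": [0, 0, 0]},
  {"grip": 0.0, "travel": [-0.002, 0, 0], "angular": [0, 0, 0]},
])

```text
time_s: 8.73
position: [0.4584, 0.2642, 0.2012]
eef_rot: [0.0, -0.147, 0.989, 0.0]
force: [-5.4, -1.6, 1.1]
gripper_width: 0.0142
gripper_force: 50.2
```

```bash
python3 st.py
```

```text
t 8.7333 eye rel nose mm: u 6.2 v 0.6 z 9.7 F u -5.7 v 0.0 z 1.1 w 0.014178984214386764
[-3.e-04  5.e-04 -1.e+00] 0.0017216849633140408 M [-0.26763099  0.88660894  0.05201265]
```

send_rows([
  {"grip": 0.0, "travel": [-0.0005, 0, 0.001], "angular": [0, 0, 0]},
  {"grip": 0.0, "travel": [-0.0008, 0, 0.002], "angular": [0, 0, 0]},
  {"grip": 0.0, "travel": [-0.0008, 0, 0.004], "angular": [0, 0, 0]},
  {"grip": 0.0, "travel": [-0.0008, 0, 0.004], "angular": [0, 0, 0]},
])

```text
time_s: 9.07
position: [0.4592, 0.2643, 0.1969]
eef_rot: [0.0, -0.147, 0.989, 0.0]
force: [-4.9, -2.0, -1.2]
gripper_width: 0.0144
gripper_force: 50.1
```

send_rows([
  {"grip": 0.0, "travel": [0, 0, 0.001], "angular": [0, 0, 0]},
  {"grip": 0.0, "travel": [0, 0, 0.002], "angular": [0, 0, 0]},
  {"grip": 0.0, "travel": [0, 0, 0.002], "angular": [0, 0, 0]},
])

```text
time_s: 9.32
position: [0.4593, 0.2644, 0.1947]
eef_rot: [0.0, -0.147, 0.989, 0.0]
force: [-3.5, -0.6, -3.5]
gripper_width: 0.0141
gripper_force: 49.8
```

```bash
python3 st.py
```

```text
t 9.3167 eye rel nose mm: u 7.1 v 0.6 z 3.3 F u -3.5 v 0.5 z -3.5 w 0.014118500719818329
[-9.e-04  4.e-04 -1.e+00] 0.0017222548898863654 M [-0.21083957  0.75494285 -0.01690628]
```

send_rows([
  {"grip": 0.0, "travel": [0, 0, 0.001], "angular": [0, 0, 0]},
  {"grip": 0.0, "travel": [0, 0, 0.002], "angular": [0, 0, 0]},
  {"grip": 0.0, "travel": [0, 0, 0.003], "angular": [0, 0, 0]},
  {"grip": 0.0, "travel": [0, 0, 0.003], "angular": [0, 0, 0]},
])

```text
time_s: 9.65
position: [0.4612, 0.2653, 0.1931]
eef_rot: [0.003, -0.147, 0.989, 0.001]
force: [0.2, -0.5, -0.7]
gripper_width: 0.0145
gripper_force: 50.1
```

send_rows([
  {"grip": 0.0, "travel": [0, 0, 0.001], "angular": [0, 0, 0]},
  {"grip": 0.0, "travel": [0, 0, 0.002], "angular": [0, 0, 0]},
  {"grip": 0.0, "travel": [0, 0, 0.003], "angular": [0, 0, 0]},
  {"grip": 0.0, "travel": [0, 0, 0.003], "angular": [0, 0, 0]},
])

```text
time_s: 9.98
position: [0.4596, 0.2647, 0.1891]
eef_rot: [0.001, -0.147, 0.989, 0.001]
force: [0.5, -0.1, -0.6]
gripper_width: 0.0141
gripper_force: 50.1
```

```bash
python3 st.py
```

```text
t 9.9833 eye rel nose mm: u 7.5 v 0.7 z -2.2 F u 0.5 v -0.2 z -0.6 w 0.014082456605835313
[-1.9e-03  8.0e-04 -1.0e+00] 0.0018218742843167934 M [-0.02975559  0.00928421 -0.00672729]
```

send_rows([
  {"grip": 0.0, "travel": [-0.001, 0, 0.001], "angular": [0, 0, 0]},
  {"grip": 0.0, "travel": [-0.002, 0, 0.003], "angular": [0, 0, 0]},
  {"grip": 0.0, "travel": [-0.003, 0, 0.005], "angular": [0, 0, 0]},
  {"grip": 0.0, "travel": [-0.003, 0, 0.006], "angular": [0, 0, 0]},
  {"grip": 0.0, "travel": [-0.003, 0, 0.006], "angular": [0, 0, 0]},
])

```text
time_s: 10.4
position: [0.4622, 0.2655, 0.1828]
eef_rot: [0.0, -0.147, 0.989, 0.0]
force: [0.1, 0.1, -1.1]
gripper_width: 0.0146
gripper_force: 50.1
```

send_rows([
  {"grip": 0.0, "travel": [0, 0, 0.002], "angular": [0, 0, 0]},
  {"grip": 0.0, "travel": [-0.001, 0, 0.004], "angular": [0, 0, 0]},
  {"grip": 0.0, "travel": [-0.002, 0, 0.006], "angular": [0, 0, 0]},
  {"grip": 0.0, "travel": [-0.002, 0, 0.007], "angular": [0, 0, 0]},
  {"grip": 0.0, "travel": [-0.002, 0, 0.007], "angular": [0, 0, 0]},
])

```text
time_s: 10.82
position: [0.4642, 0.2661, 0.1759]
eef_rot: [0.0, -0.147, 0.989, 0.0]
force: [0.3, 0.4, -0.1]
gripper_width: 0.0143
gripper_force: 50.1
```

```bash
python3 st.py
```

```text
t 10.8167 eye rel nose mm: u 12.3 v 0.7 z -15.5 F u 0.4 v 0.3 z -0.1 w 0.014297459863671261
[-1.1e-03  7.0e-04 -1.0e+00] 0.001751246951410601 M [-0.00139614  0.01009306  0.00674392]
```

Free so far. Feel for the bottom.

send_rows([
  {"grip": 0.0, "travel": [0, 0, 0.002], "angular": [0, 0, 0]},
  {"grip": 0.0, "travel": [-0.001, 0, 0.004], "angular": [0, 0, 0]},
  {"grip": 0.0, "travel": [-0.001, 0, 0.005], "angular": [0, 0, 0]},
  {"grip": 0.0, "travel": [-0.001, 0, 0.005], "angular": [0, 0, 0]},
])

```text
time_s: 11.15
position: [0.4652, 0.2664, 0.171]
eef_rot: [0.001, -0.147, 0.989, 0.0]
force: [0.6, 0.6, -0.3]
gripper_width: 0.0145
gripper_force: 50.1
```

send_rows([
  {"grip": 0.0, "travel": [0, 0, 0.001], "angular": [0, 0, 0]},
  {"grip": 0.0, "travel": [0, 0, 0.0015], "angular": [0, 0, 0]},
  {"grip": 0.0, "travel": [0, 0, 0.0015], "angular": [0, 0, 0]},
])

```text
time_s: 11.4
position: [0.4653, 0.2665, 0.1697]
eef_rot: [0.001, -0.147, 0.989, 0.001]
force: [-0.1, -0.1, -0.5]
gripper_width: 0.0143
gripper_force: 50.1
```

```bash
python3 st.py;  python3 - <<'E'
from h import *
import cv2
d=bot.camera("side")[:,:,::-1];cv2.imwrite("pics/s5.png",cv2.resize(d[105:175,265:345],(800,600)[0:1]+(700,),interpolation=2)[:600])
E
```

```text
t 11.4 eye rel nose mm: u 13.4 v 0.8 z -21.6 F u -0.1 v -0.0 z -0.5 w 0.014290002724472972
[-1.6e-03  8.0e-04 -1.0e+00] 0.0017758804705440556 M [0.01919894 0.01924049 0.03081438]
```

View pics/s5.png

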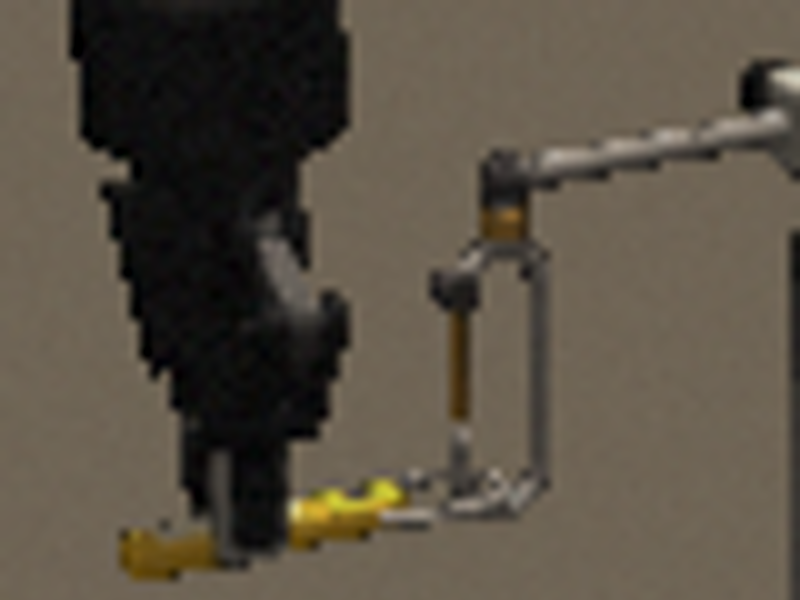

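The side view shows the eye inside the hook with the nose (460,450) through it and the gate (458,365) closed. Now seat the wire on the bottom.

send_rows([
  {"grip": 0.0, "travel": [0, 0, 0.0005], "angular": [0, 0, 0]},
  {"grip": 0.0, "travel": [0, 0, 0.001], "angular": [0, 0, 0]},
  {"grip": 0.0, "travel": [0, 0, 0.0015], "angular": [0, 0, 0]},
  {"grip": 0.0, "travel": [0, 0, 0.0015], "angular": [0, 0, 0]},
])

```text
time_s: 11.78
position: [0.4653, 0.2665, 0.1682]
eef_rot: [0.001, -0.147, 0.989, 0.001]
force: [-0.2, -0.6, -1.4]
gripper_width: 0.0141
gripper_force: 50.1
```

send_rows([
  {"grip": 0.0, "travel": [0, 0, 0.0005], "angular": [0, 0, 0]},
  {"grip": 0.0, "travel": [0, 0, 0.0008], "angular": [0, 0, 0]},
  {"grip": 0.0, "travel": [0, 0, 0.0008], "angular": [0, 0, 0]},
])

```text
time_s: 12.03
position: [0.4654, 0.2665, 0.1676]
eef_rot: [0.001, -0.147, 0.989, 0.001]
force: [-0.1, -0.6, -0.1]
gripper_width: 0.0147
gripper_force: 50.2
```

```bash
python3 st.py
```

```text
t 12.0333 eye rel nose mm: u 13.6 v 0.8 z -23.8 F u -0.3 v -0.6 z -0.1 w 0.014705767163320059
[-1.9e-03  8.0e-04 -1.0e+00] 0.0017981699141487728 M [ 0.00279339 -0.05122387  0.06327066]
```

send_rows([
  {"grip": 0.0, "travel": [0.0001, 0, 0.0028], "angular": [0, -0.044, 0]},
  {"grip": 0.0, "travel": [0.0002, 0, 0.0065], "angular": [0, -0.0875, 0]},
  {"grip": 0.0, "travel": [0, 0, 0.0102], "angular": [0, -0.131, 0]},
  {"grip": 0.0, "travel": [-0.0003, 0, 0.0139], "angular": [0, -0.175, 0]},
  {"grip": 0.0, "travel": [-0.0003, 0, 0.0139], "angular": [0, -0.175, 0]},
])

```text
time_s: 12.45
position: [0.4637, 0.2659, 0.1524]
eef_rot: [0.086, -0.146, 0.985, 0.013]
force: [-1.5, -0.0, 0.9]
gripper_width: 0.0145
gripper_force: 50.3
```

```bash
python3 st.py
```

```text
t 12.45 eye rel nose mm: u 11.3 v 0.7 z -24.2 F u -1.5 v 0.4 z 0.9 w 0.01451734664502467
[-1.741e-01  4.000e-04 -9.847e-01] 0.0021754943862823395 M [-0.06699248  0.02288172 -0.05728626]
```

send_rows([
  {"grip": 0.0, "travel": [-0.0018, 0, 0.003], "angular": [0, -0.044, 0]},
  {"grip": 0.0, "travel": [-0.0018, 0, 0.0068], "angular": [0, -0.0875, 0]},
  {"grip": 0.0, "travel": [-0.002, 0, 0.0105], "angular": [0, -0.131, 0]},
  {"grip": 0.0, "travel": [-0.0022, 0, 0.0142], "angular": [0, -0.175, 0]},
  {"grip": 0.0, "travel": [-0.0022, 0, 0.0142], "angular": [0, -0.175, 0]},
  {"grip": 0.0, "travel": [-0.0022, 0, 0.0142], "angular": [0, -0.175, 0]},
])

```text
time_s: 12.95
position: [0.4697, 0.2678, 0.1398]
eef_rot: [0.172, -0.144, 0.974, 0.026]
force: [0.7, -0.8, -0.5]
gripper_width: 0.0145
gripper_force: 50.1
```

```bash
python3 st.py
```

```text
t 12.95 eye rel nose mm: u 14.7 v 0.7 z -22.3 F u 0.4 v -0.9 z -0.5 w 0.014451341396351434
[-3.424e-01  5.000e-04 -9.396e-01] 0.0017838892296466735 M [-0.06045626  0.17933919  0.02988723]
```

send_rows([
  {"grip": 0.0, "travel": [0.0005, 0, 0.0034], "angular": [0, -0.044, 0]},
  {"grip": 0.0, "travel": [0.0012, 0, 0.007], "angular": [0, -0.0875, 0]},
  {"grip": 0.0, "travel": [0.0011, 0, 0.0107], "angular": [0, -0.131, 0]},
  {"grip": 0.0, "travel": [0.0008, 0, 0.0145], "angular": [0, -0.175, 0]},
  {"grip": 0.0, "travel": [0.0003, 0, 0.0182], "angular": [0, -0.219, 0]},
  {"grip": 0.0, "travel": [-0.0004, 0, 0.0218], "angular": [0, -0.2625, 0]},
  {"grip": 0.0, "travel": [-0.0013, 0, 0.0255], "angular": [0, -0.306, 0]},
  {"grip": 0.0, "travel": [-0.0022, 0, 0.0291], "angular": [0, -0.35, 0]},
  {"grip": 0.0, "travel": [-0.0022, 0, 0.0291], "angular": [0, -0.35, 0]},
  {"grip": 0.0, "travel": [-0.0022, 0, 0.0291], "angular": [0, -0.35, 0]},
])

```text
time_s: 13.78
position: [0.4853, 0.2704, 0.1309]
eef_rot: [0.327, -0.137, 0.933, 0.052]
force: [0.6, -0.5, -1.8]
gripper_width: 0.0144
gripper_force: 50.1
```

```bash
python3 st.py
```

```text
t 13.7833 eye rel nose mm: u 18.5 v -1.6 z -6.2 F u 0.4 v -0.7 z -1.8 w 0.014419700388141013
[-0.6252  0.0067 -0.7804] -0.003813033664985588 M [-0.10599373  0.36682862  0.00602665]
```

Run:
```python
from plant import bot
s=bot.state();print(s["joint_pos"],s["joint_velocities"])
```

```text
[ 0.49742313  0.10035348  2.32636398 -1.19126869  0.1308173  -0.21875809] [ 0.0018334   0.00300708 -0.00742179 -0.04632006  0.01532428 -0.15852431]
```

send_rows([
  {"grip": 0.0, "travel": [0, 0, 0], "angular": [0, 0, 0]},
  {"grip": 0.0, "travel": [0, 0, 0], "angular": [0, 0, 0]},
])

```text
time_s: 13.95
position: [0.4853, 0.2704, 0.1308]
eef_rot: [0.328, -0.14, 0.933, 0.051]
force: [0.4, 0.8, -1.2]
gripper_width: 0.0143
gripper_force: 50.1
```

```bash
python3 st.py
```

```text
t 13.95 eye rel nose mm: u 18.5 v -1.0 z -6.3 F u 0.6 v 0.6 z -1.2 w 0.014272141240855208
[-0.6253  0.0027 -0.7803] 0.0047426041168909805 M [-0.08277967  0.37660471  0.04329716]
```

```bash
cat > tgt.py <<'E'
exec(open('st.py').read())
def tgt(phi,ue,ze,ve=.5):
    rr=down(a)*R.from_euler('y',-phi);e=N+u*ue/1000+v*ve/1000+z*ze/1000
    plan(e-rr.apply([-.085,0,.0055]),rr)
E
python3 - <<'E'
exec(open('tgt.py').read())
for k in((.6,17.5,-10),(.5,16,-16),(.4,14,-22)):tgt(*k)
E
```

```text
t 13.95 eye rel nose mm: u 18.5 v -1.0 z -6.3 F u 0.6 v 0.6 z -1.2 w 0.014272141240855208
[-0.6253  0.0027 -0.7803] 0.0047426041168909805 M [-0.08277967  0.37660471  0.04329716]
travel [ 0.0024  0.0019 -0.0041] ang [0.0062 0.0756 0.0039]
travel [ 0.0057  0.0019 -0.0087] ang [0.006  0.1756 0.0043]
travel [ 0.0086  0.002  -0.0135] ang [0.0058 0.2756 0.0046]
```

send_rows([
  {"grip": 0.0, "travel": [-0.0005, 0, -0.0043], "angular": [0, 0.05, 0]},
  {"grip": 0.0, "travel": [-0.001, 0, -0.0085], "angular": [0, 0.1, 0]},
  {"grip": 0.0, "travel": [-0.001, 0, -0.0085], "angular": [0, 0.1, 0]},
  {"grip": 0.0, "travel": [-0.001, 0, -0.0085], "angular": [0, 0.1, 0]},
])

```text
time_s: 14.28
position: [0.4809, 0.2678, 0.1371]
eef_rot: [0.282, -0.142, 0.948, 0.042]
force: [-0.3, 0.1, -0.8]
gripper_width: 0.0142
gripper_force: 50.1
```

Run:
```python
exec(open('tgt.py').read());print(s["joint_pos"])
tgt(.5,17,-14);tgt(.4,14,-22)
```

```text
t 14.2833 eye rel nose mm: u 17.9 v -2.3 z -7.0 F u -0.3 v 0.2 z -0.8 w 0.014233340239777325
[-0.5472  0.     -0.837 ] 0.0044454851639154636 M [-0.12123471  0.29614574 -0.00211377]
[ 0.48717353  0.07986728  2.27814322 -0.45768825  0.23643064 -0.96431688]
travel [ 0.0039  0.0031 -0.0013] ang [0.0023 0.079  0.0038]
travel [ 0.0091  0.0032 -0.0046] ang [0.0021 0.179  0.0039]
```

send_rows([
  {"grip": 0.0, "travel": [0.002, 0.0015, -0.0007], "angular": [0.001, 0.04, 0.002]},
  {"grip": 0.0, "travel": [0.0039, 0.0031, -0.0013], "angular": [0.002, 0.079, 0.004]},
  {"grip": 0.0, "travel": [0.006, 0.0031, -0.0026], "angular": [0.002, 0.12, 0.004]},
  {"grip": 0.0, "travel": [0.0085, 0.0031, -0.0046], "angular": [0.002, 0.179, 0.004]},
  {"grip": 0.0, "travel": [0.0085, 0.0031, -0.0046], "angular": [0.002, 0.179, 0.004]},
  {"grip": 0.0, "travel": [0.0085, 0.0031, -0.0046], "angular": [0.002, 0.179, 0.004]},
])

```text
time_s: 14.78
position: [0.472, 0.2682, 0.1369]
eef_rot: [0.199, -0.142, 0.969, 0.03]
force: [-0.1, -0.4, -0.3]
gripper_width: 0.0145
gripper_force: 50.1
```

Run:
```python
exec(open('tgt.py').read());print(s["joint_pos"])
tgt(.4,14,-23)
```

```text
t 14.7833 eye rel nose mm: u 15.6 v 0.2 z -20.7 F u -0.2 v -0.3 z -0.3 w 0.0145322423976955
[-0.3937  0.001  -0.9193] -0.001965725382209682 M [-0.04820519  0.24310524  0.02656623]
[ 0.47781991  0.10173158  2.18332708 -0.16238992  0.46337211 -1.25272212]
travel [0.0024 0.0001 0.0011] ang [ 0.0003  0.0046 -0.0018]
```

send_rows([
  {"grip": 0.0, "travel": [0.001, 0, 0.0006], "angular": [0, 0, 0]},
  {"grip": 0.0, "travel": [0.002, 0, 0.0012], "angular": [0, 0, 0]},
  {"grip": 0.0, "travel": [0.002, 0, 0.0012], "angular": [0, 0, 0]},
  {"grip": 0.0, "travel": [0.002, 0, 0.0012], "angular": [0, 0, 0]},
])

```text
time_s: 15.12
position: [0.4688, 0.2672, 0.1339]
eef_rot: [0.197, -0.142, 0.97, 0.029]
force: [0.3, -0.3, -0.1]
gripper_width: 0.014
gripper_force: 50.2
```

```bash
python3 st.py
```

```text
t 15.1167 eye rel nose mm: u 12.4 v 0.2 z -24.0 F u 0.2 v -0.4 z -0.1 w 0.013990078356722955
[-0.391   0.0012 -0.9204] -0.0023991861969427375 M [-0.07274593  0.17960239 -0.01746431]
```

send_rows([
  {"grip": 0.25, "travel": [0, 0, 0], "angular": [0, 0, 0]},
  {"grip": 0.5, "travel": [0, 0, 0], "angular": [0, 0, 0]},
  {"grip": 0.6, "travel": [0, 0, 0], "angular": [0, 0, 0]},
  {"grip": 0.6, "travel": [0, 0, 0], "angular": [0, 0, 0]},
  {"grip": 0.6, "travel": [0, 0, 0], "angular": [0, 0, 0]},
  {"grip": 0.6, "travel": [0, 0, 0], "angular": [0, 0, 0]},
])

```text
time_s: 15.62
position: [0.4693, 0.2675, 0.1343]
eef_rot: [0.198, -0.142, 0.97, 0.03]
force: [0.0, -0.2, 0.3]
gripper_width: 0.0513
gripper_force: 0.0
```

Run:
```python
exec(open('st.py').read())
import cv2
d=bot.camera("side")[:,:,::-1];cv2.imwrite("pics/s6.png",cv2.resize(d[105:190,265:345],(564,600),interpolation=2))
```

```text
t 15.6167 eye rel nose mm: u 13.0 v 0.2 z -23.5 F u -0.0 v -0.2 z 0.3 w 0.05133070357163388
[-0.3914  0.0016 -0.9202] -0.0028230660469477087 M [-0.09093526  0.22559104 -0.04662306]
```

View pics/s6.png

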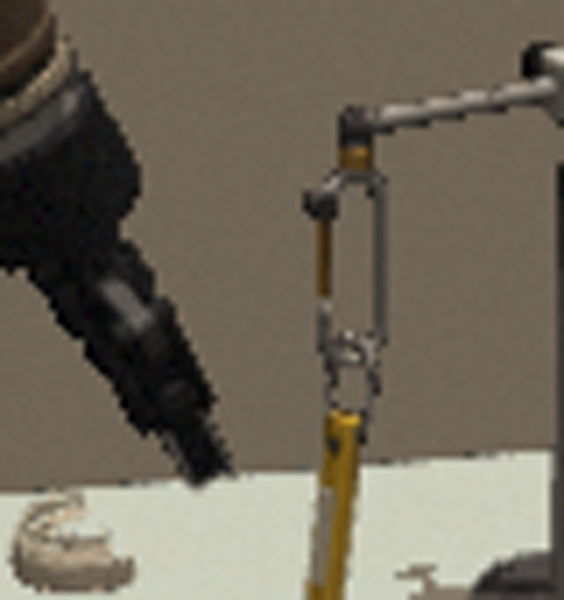

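The tag hangs from the hook bottom (eye around (355,350)), the gate is shut and the gripper is clear. Retreat up the tool axis, then check by numbers.

send_rows([
  {"grip": 0.6, "travel": [0, 0, -0.015], "angular": [0, 0, 0]},
  {"grip": 0.6, "travel": [0.01, 0, -0.04], "angular": [0, 0, 0]},
  {"grip": 0.6, "travel": [0.02, 0, -0.06], "angular": [0, 0, 0]},
  {"grip": 0.6, "travel": [0.03, 0, -0.08], "angular": [0, 0, 0]},
  {"grip": 0.6, "travel": [0.03, 0, -0.08], "angular": [0, 0, 0]},
  {"grip": 0.6, "travel": [0.03, 0, -0.08], "angular": [0, 0, 0]},
  {"grip": 0.6, "travel": [0.03, 0, -0.08], "angular": [0, 0, 0]},
  {"grip": 0.6, "travel": [0.03, 0, -0.08], "angular": [0, 0, 0]},
  {"grip": 0.6, "travel": [0.03, 0, -0.08], "angular": [0, 0, 0]},
  {"grip": 0.6, "travel": [0.03, 0, -0.08], "angular": [0, 0, 0]},
  {"grip": 0.6, "travel": [0.03, 0, -0.08], "angular": [0, 0, 0]},
  {"grip": 0.6, "travel": [0.03, 0, -0.08], "angular": [0, 0, 0]},
  {"grip": 0.6, "travel": [0.03, 0, -0.08], "angular": [0, 0, 0]},
  {"grip": 0.6, "travel": [0.03, 0, -0.08], "angular": [0, 0, 0]},
  {"grip": 0.6, "travel": [0.03, 0, -0.08], "angular": [0, 0, 0]},
  {"grip": 0.6, "travel": [0.03, 0, -0.08], "angular": [0, 0, 0]},
  {"grip": 0.6, "travel": [0.03, 0, -0.08], "angular": [0, 0, 0]},
  {"grip": 0.6, "travel": [0.03, 0, -0.08], "angular": [0, 0, 0]},
  {"grip": 0.6, "travel": [0.03, 0, -0.08], "angular": [0, 0, 0]},
  {"grip": 0.6, "travel": [0.03, 0, -0.08], "angular": [0, 0, 0]},
])

```text
time_s: 17.33
position: [0.4129, 0.2505, 0.1961]
eef_rot: [0.198, -0.142, 0.97, 0.03]
force: [-0.7, 0.2, 0.8]
gripper_width: 0.0513
gripper_force: 0.0
```

Run:
```python
from h import *
import cv2
for i in range(2):
    d=bot.camera("side")[:,:,::-1];h=cv2.cvtColor(np.ascontiguousarray(d),cv2.COLOR_BGR2HSV)
    m=cv2.inRange(h,(18,110,60),(35,255,255));m[:150]=0;m[200:]=0;m[:,:290]=0;m[:,345:]=0
    ys,xs=np.nonzero(m);print(len(xs),xs.mean(),ys.min(),ys.max())
cv2.imwrite("pics/s7.png",cv2.resize(d[90:210,250:350],(500,600),interpolation=2))
```

```text
99 320.010101010101 163 188
100 315.75 163 189
```

View pics/s7.png

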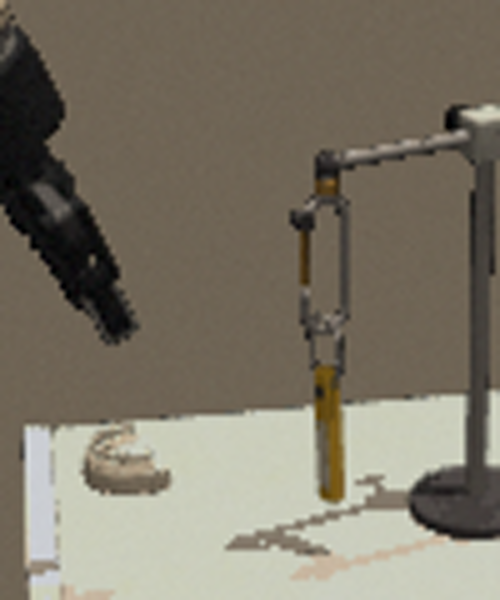

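The tag hangs at (330,430) with the gate shut, still swinging a little. Let it settle.

send_rows([
  {"grip": 0.6, "travel": [0, 0, 0], "angular": [0, 0, 0]},
  {"grip": 0.6, "travel": [0, 0, 0], "angular": [0, 0, 0]},
  {"grip": 0.6, "travel": [0, 0, 0], "angular": [0, 0, 0]},
  {"grip": 0.6, "travel": [0, 0, 0], "angular": [0, 0, 0]},
  {"grip": 0.6, "travel": [0, 0, 0], "angular": [0, 0, 0]},
  {"grip": 0.6, "travel": [0, 0, 0], "angular": [0, 0, 0]},
  {"grip": 0.6, "travel": [0, 0, 0], "angular": [0, 0, 0]},
  {"grip": 0.6, "travel": [0, 0, 0], "angular": [0, 0, 0]},
  {"grip": 0.6, "travel": [0, 0, 0], "angular": [0, 0, 0]},
  {"grip": 0.6, "travel": [0, 0, 0], "angular": [0, 0, 0]},
  {"grip": 0.6, "travel": [0, 0, 0], "angular": [0, 0, 0]},
  {"grip": 0.6, "travel": [0, 0, 0], "angular": [0, 0, 0]},
  {"grip": 0.6, "travel": [0, 0, 0], "angular": [0, 0, 0]},
  {"grip": 0.6, "travel": [0, 0, 0], "angular": [0, 0, 0]},
  {"grip": 0.6, "travel": [0, 0, 0], "angular": [0, 0, 0]},
  {"grip": 0.6, "travel": [0, 0, 0], "angular": [0, 0, 0]},
  {"grip": 0.6, "travel": [0, 0, 0], "angular": [0, 0, 0]},
  {"grip": 0.6, "travel": [0, 0, 0], "angular": [0, 0, 0]},
  {"grip": 0.6, "travel": [0, 0, 0], "angular": [0, 0, 0]},
  {"grip": 0.6, "travel": [0, 0, 0], "angular": [0, 0, 0]},
])

```text
time_s: 19.1
position: [0.4129, 0.2505, 0.1961]
eef_rot: [0.197, -0.142, 0.97, 0.03]
force: [0.5, 0.0, 0.6]
gripper_width: 0.0511
gripper_force: 0.0
```

send_rows([
  {"grip": 0.6, "travel": [0, 0, 0], "angular": [0, 0, 0]},
  {"grip": 0.6, "travel": [0, 0, 0], "angular": [0, 0, 0]},
  {"grip": 0.6, "travel": [0, 0, 0], "angular": [0, 0, 0]},
  {"grip": 0.6, "travel": [0, 0, 0], "angular": [0, 0, 0]},
  {"grip": 0.6, "travel": [0, 0, 0], "angular": [0, 0, 0]},
  {"grip": 0.6, "travel": [0, 0, 0], "angular": [0, 0, 0]},
  {"grip": 0.6, "travel": [0, 0, 0], "angular": [0, 0, 0]},
  {"grip": 0.6, "travel": [0, 0, 0], "angular": [0, 0, 0]},
  {"grip": 0.6, "travel": [0, 0, 0], "angular": [0, 0, 0]},
  {"grip": 0.6, "travel": [0, 0, 0], "angular": [0, 0, 0]},
  {"grip": 0.6, "travel": [0, 0, 0], "angular": [0, 0, 0]},
  {"grip": 0.6, "travel": [0, 0, 0], "angular": [0, 0, 0]},
  {"grip": 0.6, "travel": [0, 0, 0], "angular": [0, 0, 0]},
  {"grip": 0.6, "travel": [0, 0, 0], "angular": [0, 0, 0]},
  {"grip": 0.6, "travel": [0, 0, 0], "angular": [0, 0, 0]},
  {"grip": 0.6, "travel": [0, 0, 0], "angular": [0, 0, 0]},
  {"grip": 0.6, "travel": [0, 0, 0], "angular": [0, 0, 0]},
  {"grip": 0.6, "travel": [0, 0, 0], "angular": [0, 0, 0]},
  {"grip": 0.6, "travel": [0, 0, 0], "angular": [0, 0, 0]},
  {"grip": 0.6, "travel": [0, 0, 0], "angular": [0, 0, 0]},
])

```text
time_s: 20.77
position: [0.4129, 0.2505, 0.1961]
eef_rot: [0.197, -0.142, 0.97, 0.03]
force: [0.2, -0.1, -0.1]
gripper_width: 0.0511
gripper_force: 0.0
```

send_rows([
  {"grip": 0.6, "travel": [0, 0, 0], "angular": [0, 0, 0]},
  {"grip": 0.6, "travel": [0, 0, 0], "angular": [0, 0, 0]},
  {"grip": 0.6, "travel": [0, 0, 0], "angular": [0, 0, 0]},
  {"grip": 0.6, "travel": [0, 0, 0], "angular": [0, 0, 0]},
  {"grip": 0.6, "travel": [0, 0, 0], "angular": [0, 0, 0]},
  {"grip": 0.6, "travel": [0, 0, 0], "angular": [0, 0, 0]},
  {"grip": 0.6, "travel": [0, 0, 0], "angular": [0, 0, 0]},
  {"grip": 0.6, "travel": [0, 0, 0], "angular": [0, 0, 0]},
  {"grip": 0.6, "travel": [0, 0, 0], "angular": [0, 0, 0]},
  {"grip": 0.6, "travel": [0, 0, 0], "angular": [0, 0, 0]},
  {"grip": 0.6, "travel": [0, 0, 0], "angular": [0, 0, 0]},
  {"grip": 0.6, "travel": [0, 0, 0], "angular": [0, 0, 0]},
  {"grip": 0.6, "travel": [0, 0, 0], "angular": [0, 0, 0]},
  {"grip": 0.6, "travel": [0, 0, 0], "angular": [0, 0, 0]},
  {"grip": 0.6, "travel": [0, 0, 0], "angular": [0, 0, 0]},
  {"grip": 0.6, "travel": [0, 0, 0], "angular": [0, 0, 0]},
  {"grip": 0.6, "travel": [0, 0, 0], "angular": [0, 0, 0]},
  {"grip": 0.6, "travel": [0, 0, 0], "angular": [0, 0, 0]},
  {"grip": 0.6, "travel": [0, 0, 0], "angular": [0, 0, 0]},
  {"grip": 0.6, "travel": [0, 0, 0], "angular": [0, 0, 0]},
])

```text
time_s: 22.43
position: [0.4129, 0.2505, 0.1961]
eef_rot: [0.197, -0.142, 0.97, 0.03]
force: [0.1, -0.9, -0.3]
gripper_width: 0.0516
gripper_force: 0.0
```

Run:
```python
from h import *
import cv2
for i in range(6):
    d=bot.camera("side")[:,:,::-1];h=cv2.cvtColor(np.ascontiguousarray(d),cv2.COLOR_BGR2HSV)
    m=cv2.inRange(h,(18,110,60),(35,255,255));m[:150]=0;m[200:]=0;m[:,:290]=0;m[:,345:]=0
    ys,xs=np.nonzero(m);print(len(xs),xs.mean(),ys.min(),ys.max())
```

```text
101 315.25742574257424 163 189
89 314.65168539325845 163 189
96 314.40625 163 189
95 314.4526315789474 163 189
94 314.82978723404256 163 189
96 315.3854166666667 163 189
```

Nearly still (±0.5 px). Handing in.

```bash
python3 -c "
from plant import bot
print(bot.sign_off())"
```

```text
the job is handed in; nothing more can be done
None
```

The yellow tag is clipped on the snap hook: the gate closed behind its eye, it hangs free with the gripper clear, and the job is handed in at about 23 s. The highest force I read at the hook was about 6 N. One thing could count against it: while I tilted the tag before letting go, joint 4 read -1.191 against its listed limit of -1.19, so I backed it off at once.

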